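# Set the jar clamp open on its stop pin

## Robot

A 6-joint arm with a two-finger parallel gripper is mounted at the origin on a cart in front of the work surface, level with it; the furniture and walls round the work are solid. World frame = base frame: x ahead of the robot, y to its left, z up, the work surface at z = 0. Lengths are in mm, angles in rad, forces in N, time in s.
With the tool pointing down it reaches from about 375 to 900 mm from the base axis. Payload 3.1 kg.
Tool frame: the origin (TCP) lies between the finger pads; the fingertips stand 22 mm ahead of it and the grasp point (between the pads) lies 3 mm ahead of it; z points along the fingers, y is the line along which they close (so a half turn about z gives the same grasp; the last joint's range is limited). The gripper opens to 85 mm and grips with 20 to 120 N. Pads are 22 mm wide; open, the fingers measure 114 mm over their backs; the gripper's body (76 mm by 85 mm) begins 54 mm behind the grasp point. The pads swing forward as they close: fully open they stand 13 mm farther back than shut.
Start: joints at [0.93, 0.527, 1.433, -0, 1.181, -0.178], TCP at [278.433, 559.528, 253.31] pointing down, gripper open.
Joint ranges: [-3.08, 3.08], [-0.75, 2.2], [0.22, 2.44], [-1.43, 4.57], [0, 2.65], [-2.85, 2.85]. Speed limits (rad/s): [2.79, 2.79, 3.14, 3.14, 3.14, 3.14].

## Interface

Orientations are given as a unit quaternion [w, x, y, z].
In Python, from plant import read_state, capture, camera_info, close_job gives the robot as it stands.
- The arm moves only by the shell command python3 -m handwheel 'ROWS' [FORCE]. ROWS is a JSON object of lists of equal length, an entry for each row: "linear": the shift along the tool's x, y, z in mm, a list of three; "turn": the turn about the tool's z in degrees; "claw": the finger opening in mm, from 0 to 85.4. A call has exactly 5 rows; each row is the pose to reach, as a shift and turn from the pose commanded when the call began, along the tool's axes at that moment; what a row does not reach only later rows make up. A row lasts 1/8 s, in which the tool goes at most 62.5 mm and 10.7 degrees, less where a joint would pass 70% of its speed; a pose out of reach is approached as far as the arm can. A call with a gripper value outside its range is refused whole. The fingers move at their own pace and stop on an object; FORCE is the grip in N (left out, the last holds). Time passes only in rows, so rows that repeat a pose let the fingers close, or fill a call up. It gives the time, the measured TCP pose, the force, the opening and the grip force at its end, in the units of the state.
- read_state(): the state, without advancing time (a new reading comes with each control period).
- capture(name): name is "scene" or "top"; returns (picture, depth): 420x560x3 uint8, red, green, blue; 420x560 float32, mm along the optical axis (not along the pixel's ray), 0 where there is no reading.
- camera_info(name): a dict with "fx", "fy", "cx", "cy" (pixels), "cam_to_world" (4x4, takes a point from camera to world coordinates). Camera axes: x right, y up, looking along -z (the intrinsics and any distortion apply to the point x, -y, -z); pixel columns grow to the right and rows downward; lengths in mm; the calibration is good to about 2 mm. A picture is of the moment at which its call begins. camera_info takes no time and is no camera call.
- close_job(): hands the job in; it is judged then, once.
The state is a dict: "t": time; "joints": joint angles; "joint_velocities": joint speeds; "effort": joint torques, N m; "ee_pos": TCP position; "orientation": TCP orientation; "force": force on the tool from outside, world axes, zero at the start; "wrist_torque": the same for the moment, N m; "finger_gap": finger opening in mm; "grip_force": force on a finger pad.
Only numpy, scipy, OpenCV 4.12 (cv2) and the standard library are available. Lean on these libraries where they do the work, as an engineer would, in place of code of your own. Each camera call takes 0.05 s, during which the arm holds its last target. There are 200 camera calls.

## Task

Get the jar clamp ready for a jar: with the fingertips, push the blue sprung jaw open from inside the gap until it has gone past its stop pin, then ease it back under your fingers, without letting it snap, so that the pin catches it and it stays half open. Only push the jaw, do not grip it, and leave the cup, the salt shaker and the jar standing where they are.

Things in the scene. Friction and masses are not known exactly. Their poses are not given: they have to be found in the camera images.
- jar_clamp: Clamp fixed on the washer: wooden board x -110 to 175, y +-55 mm, top at 14; white fixed jaw at the -x end, top at 72, inner face 70 mm from the closed blue jaw; white bridge at x 99 to 125 mm, 65 high; two tubes from it back to x 164. Origin: underside, centre line, below the closed blue jaw's front face. x: way the blue jaw opens; y: across the jaws; z up. The gap between the jaws is empty.
- jaw_face (a point): Centre of the blue sliding jaw's front face (dark rubber, facing the white jaw), moving with it: push here towards the clamp's +x. 46 mm above the washer; the jaw is 96 mm wide, 20 thick, from 17 to 75 mm above the washer. Its back (away from the gap) is a thin aluminium plate, not to be touched.
- sliding_jaw (a joint): Opening of the blue jaw, m: 0 closed (start), 0.036 caught by the stop pin, 0.060 end stop. A spring closes it with 5 N (at 0) to 8 N (at 0.060), plus a little where its tooth lifts the pin (0.010 to 0.035). The pin drops behind the tooth past 0.036, surely by 0.042; let back from there it stops at 0.036 and stays; let back earlier it closes. Let go freely it snaps.
- stop_pin (a joint): Height of the stop pin above its lowest position, m: 0 down, about 0.008 when riding over the tooth. It moves by itself: the jaw lifts it and a light spring pushes it down.
- pin_head (a point): Centre of the top of the stop pin's red head (20 mm wide), on the bridge, 85 mm above the washer when down.
- upturned_cup: Small cream cup standing upside down beside the clamp, 63 x 88 x 51 mm high; loose. Origin at the centre of its underside, z up. Leave it alone.
- salt_shaker: Glass salt shaker with a grey cap beside the clamp, 44 mm wide, 90 mm high; loose. Origin at the centre of its underside, z up. Leave it alone.
- empty_jar: Empty clear glass jar behind the clamp, 88 mm wide, 138 mm high; loose. Origin at the centre of its underside, z up. Leave it alone.

How it is judged:
By the outcome, as a careful person would: the job done as asked, in the order asked, and still so for the second after the job is handed in, with the robot touching nothing.
It also fails if it takes over 38 s, if anything falls off the work surface, if the arm or the gripper's body presses on something with over 40 N, if the wrist force passes 120 N, or if a joint passes its speed limit or range.

## Working session

There is one attempt and no reset: what is moved stays moved. The work goes in short steps, Python scripts to look and compute and a shell command to move; the robot and the scene stay as the last step left them, time stands still between calls to the robot, and variables do not carry over. Pictures are saved under pics/ and viewed, at most 10 in all, crops included, and the job is handed in when it is done.

```bash
mkdir -p pics; python3 - <<'E'
from plant import *
import cv2,numpy as np
for n in("scene","top"):
    p,d=capture(n); np.savez(f"pics/{n}0.npz",p=p,d=d); cv2.imwrite(f"pics/{n}0.png",p[:,:,::-1])
    i=camera_info(n); print(n,i)
s=read_state(); print(s)
E
```

```text
scene {'fx': 496.74730479439904, 'fy': 496.74730479439904, 'cx': 280.0407758788829, 'cy': 214.40942643831073, 'cam_to_world': array([[ 7.40353971e-01,  5.18851724e-01, -4.27397808e-01,
         1.93204571e+02],
       [-6.72103968e-01,  5.59676205e-01, -4.84808004e-01,
        -4.54006290e+02],
       [-1.23390856e-02,  6.46185294e-01,  7.63080803e-01,
         8.70177474e+02],
       [ 0.00000000e+00,  0.00000000e+00,  0.00000000e+00,
         1.00000000e+00]])}
top {'fx': 391.9430983375561, 'fy': 391.9430983375561, 'cx': 280.2553492634655, 'cy': 208.6204143002341, 'cam_to_world': array([[ 8.22965528e-03,  9.98505281e-01, -5.40321886e-02,
         5.68053503e+02],
       [-9.99896262e-01,  7.57829398e-03, -1.22489021e-02,
         5.79496564e+01],
       [-1.18211216e-02,  5.41273876e-02,  9.98464064e-01,
         9.47676040e+02],
       [ 0.00000000e+00,  0.00000000e+00,  0.00000000e+00,
         1.00000000e+00]])}
{'t': 0.1, 'joints': array([ 9.30492864e-01,  5.28380820e-01,  1.43380816e+00,  3.75585719e-06,
        1.18139745e+00, -1.78528318e-01]), 'joint_velocities': array([-0.00191958, -0.00069264, -0.00189682, -0.00158642, -0.00053366,
        0.00126512]), 'effort': array([-3.43523761e-04, -4.43309927e+01, -1.78585482e+01, -2.60923298e-04,
        3.93220267e-03, -3.45553399e-07]), 'ee_pos': array([278.07510712, 559.04203461, 252.41593861]), 'orientation': array([-3.98427604e-04,  2.28842215e-01,  9.73463018e-01, -9.13806797e-04]), 'force': array([-0.03546808,  0.14818131, -0.40864404]), 'wrist_torque': array([-0.03527449,  0.01291075, -0.04122919]), 'grip_force': 0.0, 'finger_gap': 85.06457041202556}
```

View pics/top0.png

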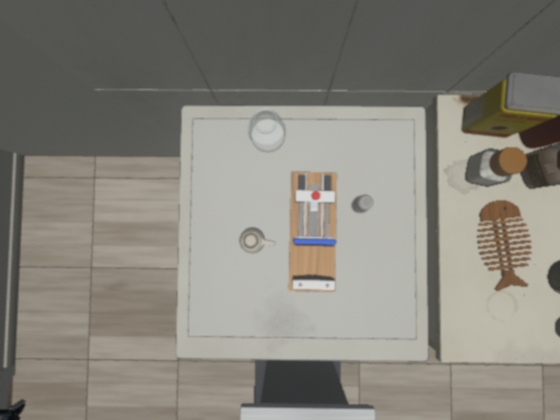

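View pics/scene0.png

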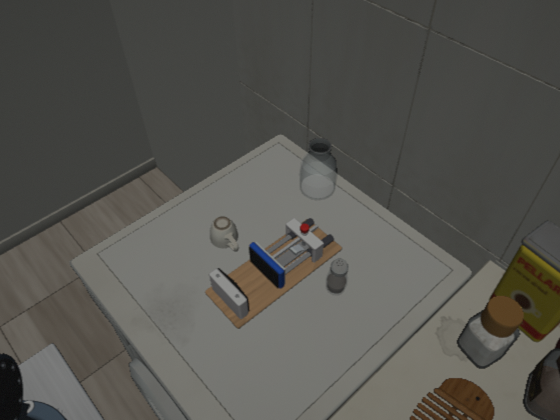

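The top view shows the blue jaw at (315,242), the white jaw at (313,285) and the red pin at (316,196). The cup is at (252,240), the shaker at (363,203) and the jar at (267,130). The clamp opens roughly along world +x.

```bash
cat > h.py <<'E'
import numpy as np,cv2
from plant import *
def ray(n,uv,z):
    i=camera_info(n);T=i["cam_to_world"]
    uv=np.atleast_2d(uv).astype(float)
    d=np.c_[(uv[:,0]-i["cx"])/i["fx"],-(uv[:,1]-i["cy"])/i["fy"],-np.ones(len(uv))]@T[:3,:3].T
    o=T[:3,3]; return o+d*((z-o[2])/d[:,2])[:,None]
def masks(p):
    r,g,b=[p[:,:,k].astype(int) for k in range(3)]
    return {"blue":(b>90)&(b>r+60)&(b>g+50),"red":(r>120)&(g<70)&(b<70)}
def depthpts(n,d,m):
    i=camera_info(n);T=i["cam_to_world"];v,u=np.nonzero(m&(d>0));z=d[v,u]
    c=np.c_[(u-i["cx"])/i["fx"]*z,-(v-i["cy"])/i["fy"]*z,-z]
    return c@T[:3,:3].T+T[:3,3]
E
python3 - <<'E'
from h import *
for n in("top","scene"):
    f=np.load(f"pics/{n}0.npz");p,d=f["p"],f["d"]
    for k,m in masks(p).items():
        v,u=np.nonzero(m);P=depthpts(n,d,m)
        print(n,k,len(u),u.min(),u.max(),v.min(),v.max(),"depth med",np.median(P,0).round(),P[:,2].min().round(),P[:,2].max().round())
        if n=="top":
            W=ray(n,np.c_[u,v],75 if k=="blue" else 85);print(W.mean(0).round(1),cv2.fitLine(W[:,:2].astype(np.float32),2,0,.01,.01).ravel().round(3))
            print(cv2.minAreaRect(W[:,:2].astype(np.float32)))
f=np.load("pics/top0.npz");p,d=f["p"],f["d"]
# board: brown
r,g,b=[p[:,:,k].astype(int) for k in range(3)]
m=(r>b+30)&(r>90);m[:,:285]=0;m[:,345:]=0;m[:165]=0;m[300:]=0
v,u=np.nonzero(m);W=ray("top",np.c_[u,v],14)[:,:2].astype(np.float32);print("board",cv2.minAreaRect(W))
w=(r>170)&(g>170)&(b>170);w[:,285:]&=True
for n,a in(("white",(slice(275,295),slice(285,345))),):
    mm=np.zeros_like(w);mm[a]=w[a]
    v,u=np.nonzero(mm);W=ray("top",np.c_[u,v],72)[:,:2].astype(np.float32);print(n,cv2.minAreaRect(W),W.mean(0))
for nm,uv,z in(("cup",(252,240),50),("cuphandle",(272,243),30),("shaker",(363,203),90),("jar",(267,117),138)):
    print(nm,ray("top",uv,z).round())
E
```

```text
top blue 220 294 335 239 244 depth med [544. -11.  75.] 70.0 79.0
[543.4  -8.9  75. ] [ 1.30000e-02  1.00000e+00  5.43439e+02 -8.85400e+00]
((542.8394775390625, -7.864219665527344), (11.052814483642578, 90.84484100341797), 0.4872731566429138)Traceback (most recent call last):
  File "<stdin>", line 6, in <module>
    return umr_minimum(a, axis, None, out, keepdims, initial, where)
ValueError: zero-size array to reduction operation minimum which has no identity
```

```bash
python3 - <<'E'
from h import *
p,_=capture("top"); q=cv2.resize(p[160:300,220:400,::-1],None,fx=4,fy=4,interpolation=cv2.INTER_CUBIC); cv2.imwrite("pics/c1.png",q)
E
```

```text
(no output)
```

View pics/c1.png

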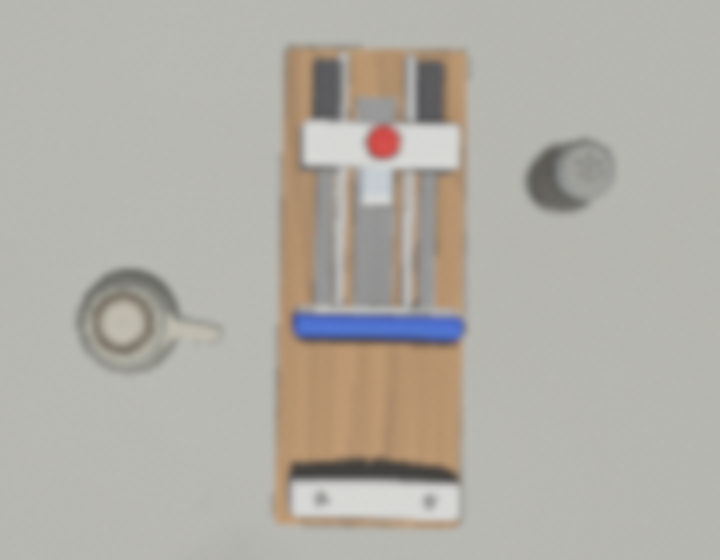

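The close crop shows the clamp clearly. The blue jaw top spans crop (292–465, 308–342), the pin head is at (383,142), the white jaw covers (290–462, 478–522) with dark rubber above it, and the cup handle tip is at (222,332).

```bash
python3 - <<'E'
from h import *
def c(x,y): return (220+(x-1.5)/4,160+(y-1.5)/4)
L=[("jawFL",c(293,341),75),("jawFR",c(465,343),75),("pin",c(383,142),85),("boardTL",c(286,47),14),("boardTR",c(468,49),14),("boardBL",c(277,524),14),("boardBR",c(462,526),14),("whiteL",c(291,478),72),("whiteR",c(461,482),72),("whiteBL",c(289,518),72),("whiteBR",c(462,524),72),("handle",c(223,335),25),("cup",c(123,322),51),("shaker",c(586,170),90)]
R={}
for n,uv,z in L: R[n]=ray("top",uv,z)[0]; print(n,R[n].round(1))
a=(R["boardTL"]+R["boardTR"]-R["boardBL"]-R["boardBR"])/2; print(np.linalg.norm(a),np.degrees(np.arctan2(a[1],a[0])))
f=(R["jawFL"]-R["jawFR"]);print(np.degrees(np.arctan2(-f[0],f[1])),np.linalg.norm(f))
s=read_state();from scipy.spatial.transform import Rotation as Ro
q=s["orientation"];M=Ro.from_quat(q[[1,2,3,0]]).as_matrix();print(M.round(3))
E
```

```text
jawFL [535.  40.  75.]
jawFR [534.7 -55.2  75. ]
pin [645.1  -8.7  85. ]
boardTL [708.2  44.1  14. ]
boardTR [707.7 -64.8  14. ]
boardBL [425.1  47.5  14. ]
boardBR [425.  -61.4  14. ]
whiteL [459.2  40.6  72. ]
whiteR [458.  -53.4  72. ]
whiteBL [437.3  41.5  72. ]
whiteBR [435. -54.  72.]
handle [536.2  80.1  25. ]
cup [544.  136.6  51. ]
shaker [ 630.1 -119.3   90. ]
282.952436586663 -0.6881999625801685
-0.16670512030304105 95.2187169160951
[[-0.895  0.446 -0.001]
 [ 0.446  0.895 -0.001]
 [ 0.    -0.002 -1.   ]]
```

```bash
python3 -m handwheel '{"linear":[[-45,-41,0],[-90,-82,0],[-135,-123,0],[-180,-164,0],[-225,-205,0]],"turn":[0,0,0,0,0],"claw":[0,0,0,0,0]}'
python3 -m handwheel '{"linear":[[-45,-41,0],[-90,-82,0],[-135,-123,0],[-180,-164,0],[-226,-205,0]],"turn":[-5,-10,-16,-21,-26.1],"claw":[0,0,0,0,0]}'
```

```text
t: 0.78
ee_pos: [388.9, 274.0, 253.3]
orientation: [0.0, 0.229, 0.974, 0.0]
force: [1.2, 0.6, 0.7]
finger_gap: -0.0
grip_force: 0.0
t: 1.4
ee_pos: [499.9, -10.4, 253.3]
orientation: [0.0, 0.002, 1.0, 0.0]
force: [1.6, 0.2, -0.4]
finger_gap: 0.2
grip_force: 0.0
```

```bash
cat > st.py <<'E'
from h import *
from scipy.spatial.transform import Rotation as Ro
s=read_state();q=s["orientation"];M=Ro.from_quat(q[[1,2,3,0]]).as_matrix()
print(s["t"],s["ee_pos"].round(1),s["force"].round(1),s["finger_gap"],s["joints"].round(2),np.abs(s["joint_velocities"]).max());print(M.round(3))
E
python3 st.py
```

```text
1.4 [499.9 -10.4 253.3] [ 1.6  0.2 -0.4] 0.15053957395792486 [-0.24  0.36  1.74  0.    1.04 -1.81] 1.5652978508454272
[[-1.     0.004  0.   ]
 [ 0.004  1.     0.   ]
 [-0.     0.    -1.   ]]
```

```bash
python3 -m handwheel '{"linear":[[0,2,30],[0,2,65],[0,2,100],[0,2,130],[0,2,140]],"turn":[0,0,0,0,0],"claw":[0,0,0,0,0]}'
python3 st.py; python3 - <<'E'
from h import *
a,_=capture("top"); b,_=capture("scene")
q=cv2.resize(b[190:340,180:380,::-1],None,fx=3,fy=3,interpolation=cv2.INTER_CUBIC)
cv2.imwrite("pics/c2.png",q)
E
```

```text
t: 2.02
ee_pos: [498.4, -6.3, 111.7]
orientation: [-0.002, 0.003, 1.0, 0.0]
force: [-0.9, -0.5, 0.3]
finger_gap: 0.1
grip_force: 0.0
2.025 [498.4  -6.3 111.7] [-0.9 -0.5  0.3] 0.09852523606943261 [-0.24  0.59  1.87 -0.    0.69 -1.8 ] 0.18728924907084038
[[-1.     0.006 -0.004]
 [ 0.006  1.     0.001]
 [ 0.004  0.001 -1.   ]]
```

View pics/c2.png

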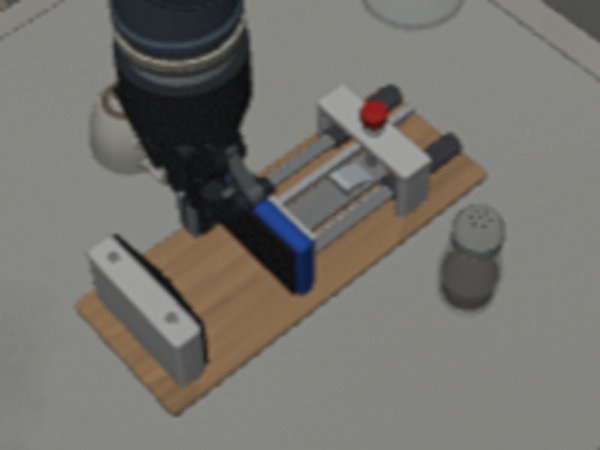

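The scene crop shows the closed fingers (tip about (195,225)) above the gap between the jaws, with the cup, shaker and jar untouched. I'll descend next.

```bash
python3 -m handwheel '{"linear":[[0,-1,15],[0,-1,30],[0,-1,45],[0,-1,55],[0,-1,55]],"turn":[0,0,0,0,0],"claw":[0,0,0,0,0]}'
python3 -m handwheel '{"linear":[[-5,0,0],[-9,0,0],[-13,0,0],[-16,0,0],[-18,0,0]],"turn":[0,0,0,0,0],"claw":[0,0,0,0,0]}'; python3 st.py
```

```text
t: 2.75
ee_pos: [498.9, -7.3, 57.3]
orientation: [-0.001, 0.003, 1.0, 0.0]
force: [-0.4, 0.1, 0.2]
finger_gap: -0.1
grip_force: 0.0
t: 3.38
ee_pos: [517.8, -7.6, 58.4]
orientation: [0.0, 0.003, 1.0, -0.0]
force: [-0.4, 0.0, 0.1]
finger_gap: -0.3
grip_force: 0.0
3.375 [517.8  -7.6  58.4] [-0.4  0.   0.1] -0.3169548450404474 [-0.23  0.71  1.84 -0.    0.59 -1.8 ] 0.03562492501204279
[[-1.     0.006  0.   ]
 [ 0.006  1.    -0.   ]
 [-0.    -0.    -1.   ]]
```

```bash
python3 -m handwheel '{"linear":[[-1,0,0],[-2,0,0],[-3,0,0],[-4,0,0],[-5,0,0]],"turn":[0,0,0,0,0],"claw":[0,0,0,0,0]}'
python3 -m handwheel '{"linear":[[-1,0,0],[-2,0,0],[-3,0,0],[-4,0,0],[-5,0,0]],"turn":[0,0,0,0,0],"claw":[0,0,0,0,0]}'
```

```text
t: 4.0
ee_pos: [522.5, -7.6, 58.3]
orientation: [-0.0, 0.003, 1.0, 0.0]
force: [0.4, -0.4, -0.9]
finger_gap: 0.3
grip_force: 0.0
t: 4.62
ee_pos: [525.2, -7.5, 58.1]
orientation: [-0.003, 0.003, 1.0, 0.0]
force: [-6.3, -1.5, 2.4]
finger_gap: -0.1
grip_force: 2.7
```

```bash
python3 -m handwheel '{"linear":[[-3,0,0],[-6,0,0],[-9,0,0],[-12,0,0],[-15,0,0]],"turn":[0,0,0,0,0],"claw":[0,0,0,0,0]}'
python3 -m handwheel '{"linear":[[-3,0,0],[-6,0,0],[-9,0,0],[-12,0,0],[-15,0,0]],"turn":[0,0,0,0,0],"claw":[0,0,0,0,0]}';python3 -m handwheel '{"linear":[[-2,0,0],[-4,0,0],[-6,0,0],[-8,0,0],[-10,0,0]],"turn":[0,0,0,0,0],"claw":[0,0,0,0,0]}'
python3 - <<'E'
from h import *
a,_=capture("top"); b,_=capture("scene")
q=cv2.resize(b[190:340,180:380,::-1],None,fx=3,fy=3,interpolation=cv2.INTER_CUBIC)
q2=cv2.resize(a[160:310,250:450,::-1],None,fx=3,fy=3,interpolation=cv2.INTER_CUBIC)
cv2.imwrite("pics/c3.png",cv2.resize(np.hstack([q[:,150:500],q2[:,:350]]),None,fx=1,fy=1))
E
```

```text
t: 5.25
ee_pos: [539.2, -7.6, 58.0]
orientation: [-0.004, 0.003, 1.0, 0.0]
force: [-6.5, -3.1, 5.2]
finger_gap: 0.3
grip_force: 3.7
t: 5.88
ee_pos: [554.2, -7.8, 58.0]
orientation: [-0.004, 0.003, 1.0, 0.0]
force: [-7.2, -2.9, 4.2]
finger_gap: -0.1
grip_force: 3.6
t: 6.5
ee_pos: [564.1, -7.9, 58.0]
orientation: [-0.004, 0.003, 1.0, 0.0]
force: [-7.6, -2.5, 4.5]
finger_gap: -0.0
grip_force: 3.7
```

View pics/c3.png

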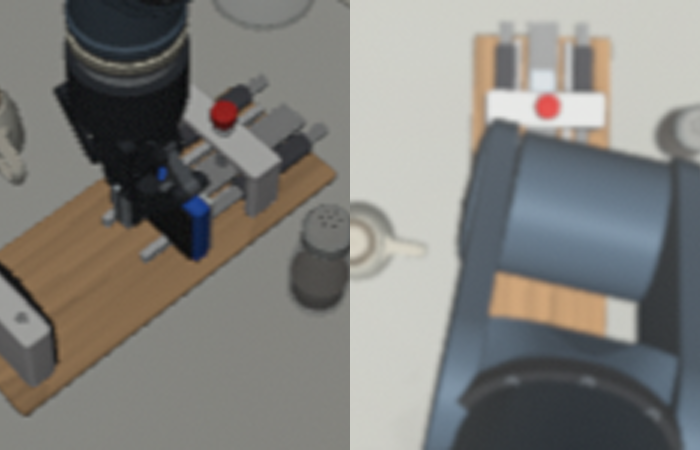

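The jaw has moved with the fingers, and the red pin is still on the bridge at (225,112) left and (547,106) right. The opening is about 40 mm, so I'll push a little further and then ease back.

```bash
python3 -m handwheel '{"linear":[[-2,0,0],[-4,0,0],[-6,0,0],[-8,0,0],[-8,0,0]],"turn":[0,0,0,0,0],"claw":[0,0,0,0,0]}'
python3 -m handwheel '{"linear":[[1,0,0],[2,0,0],[3,0,0],[4,0,0],[5,0,0]],"turn":[0,0,0,0,0],"claw":[0,0,0,0,0]}';python3 -m handwheel '{"linear":[[1,0,0],[2,0,0],[3,0,0],[4,0,0],[5,0,0]],"turn":[0,0,0,0,0],"claw":[0,0,0,0,0]}'
```

```text
t: 7.22
ee_pos: [572.2, -8.0, 57.9]
orientation: [-0.004, 0.003, 1.0, 0.0]
force: [-7.9, -2.7, 4.0]
finger_gap: -0.1
grip_force: 3.6
t: 7.85
ee_pos: [567.2, -7.9, 57.9]
orientation: [-0.004, 0.003, 1.0, 0.0]
force: [-7.7, -2.8, 3.2]
finger_gap: 0.3
grip_force: 3.5
t: 8.48
ee_pos: [562.3, -7.8, 57.9]
orientation: [-0.004, 0.003, 1.0, 0.0]
force: [-7.4, -1.6, 4.9]
finger_gap: -0.0
grip_force: 3.3
```

```bash
python3 -m handwheel '{"linear":[[0.5,0,0],[1,0,0],[1.5,0,0],[2,0,0],[2.5,0,0]],"turn":[0,0,0,0,0],"claw":[0,0,0,0,0]}';python3 -m handwheel '{"linear":[[0.5,0,0],[1,0,0],[1.5,0,0],[2,0,0],[2.5,0,0]],"turn":[0,0,0,0,0],"claw":[0,0,0,0,0]}'
```

```text
t: 9.1
ee_pos: [559.9, -7.8, 57.9]
orientation: [-0.003, 0.003, 1.0, 0.0]
force: [-6.7, -1.7, 2.4]
finger_gap: 0.1
grip_force: 3.3
t: 9.72
ee_pos: [559.2, -7.8, 57.9]
orientation: [-0.001, 0.003, 1.0, 0.0]
force: [-4.5, -1.6, 0.0]
finger_gap: -0.1
grip_force: 2.3
```

```bash
python3 -m handwheel '{"linear":[[0.5,0,0],[1,0,0],[1.5,0,0],[2,0,0],[2.5,0,0]],"turn":[0,0,0,0,0],"claw":[0,0,0,0,0]}';python3 -m handwheel '{"linear":[[0.5,0,0],[1,0,0],[1.5,0,0],[2,0,0],[2.5,0,0]],"turn":[0,0,0,0,0],"claw":[0,0,0,0,0]}'
```

```text
t: 10.35
ee_pos: [559.0, -7.7, 58.5]
orientation: [0.001, 0.003, 1.0, -0.0]
force: [-1.8, 1.1, -0.6]
finger_gap: -0.3
grip_force: 0.7
t: 10.98
ee_pos: [555.7, -7.9, 58.4]
orientation: [0.0, 0.003, 1.0, -0.0]
force: [0.1, -0.3, 0.2]
finger_gap: -0.4
grip_force: 0.0
```

The pin has taken the load and the fingers are free. Now I'll back away and rise straight up.

```bash
python3 -m handwheel '{"linear":[[5,0,0],[12,0,0],[20,0,0],[28,0,0],[32,0,0]],"turn":[0,0,0,0,0],"claw":[0,0,0,0,0]}'
python3 -m handwheel '{"linear":[[0,0,-20],[0,0,-50],[0,0,-90],[0,0,-130],[0,0,-160]],"turn":[0,0,0,0,0],"claw":[0,0,0,0,0]}'
python3 -m handwheel '{"linear":[[30,50,0],[60,100,0],[90,150,0],[110,200,0],[110,250,0]],"turn":[0,0,0,0,0],"claw":[0,0,0,0,0]}'
python3 -m handwheel '{"linear":[[0,0,0],[0,0,0],[0,0,0],[0,0,0],[0,0,0]],"turn":[0,0,0,0,0],"claw":[0,0,0,0,0]}'
python3 - <<'E'
from h import *
a,_=capture("top"); cv2.imwrite("pics/c4.png",a[:,:,::-1])
m=masks(a)["blue"];v,u=np.nonzero(m);print(ray("top",np.c_[u,v],75).mean(0))
E
```

```text
t: 11.6
ee_pos: [522.6, -7.6, 58.3]
orientation: [-0.0, 0.003, 1.0, 0.0]
force: [0.5, -0.9, -0.3]
finger_gap: 0.1
grip_force: 0.0
t: 12.22
ee_pos: [523.7, -7.7, 220.1]
orientation: [0.001, 0.003, 1.0, -0.0]
force: [0.6, -0.6, -1.1]
finger_gap: -0.1
grip_force: 0.0
t: 12.85
ee_pos: [412.8, 244.2, 218.4]
orientation: [-0.001, 0.003, 1.0, -0.0]
force: [1.4, -0.7, -0.1]
finger_gap: -0.3
grip_force: 0.0
t: 13.48
ee_pos: [415.3, 242.3, 218.3]
orientation: [-0.0, 0.004, 1.0, -0.0]
force: [-0.3, -0.2, -1.0]
finger_gap: 0.3
grip_force: 0.0
[578.8434386   -9.53278144  75.        ]
```

View pics/c4.png

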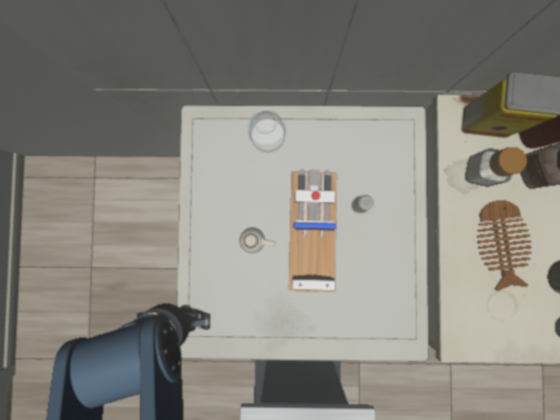

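The jaw is now at (315,226), having moved 35.4 mm from 543.4 to 578.8, so the pin is holding it half open. The cup, shaker and jar are where they started and the arm is clear.

```bash
python3 -c "
from plant import close_job
print(close_job())"
```

```text
the job is handed in; nothing more can be done
None
```

The jar clamp is ready and handed in: the blue jaw was pushed to about 48 mm, eased back onto its stop pin without snapping, and stays about 36 mm open, with the cup, salt shaker and jar still standing where they were.

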